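Load the test kiln and close it up

TASK

Stand the white cup with the blue swirls upright on the round shelf inside the little open kiln, its foot wholly on the shelf, setting it down rather than dropping it. Then shut the kiln's lid fully, without letting it slam, and after that swing the red-handled clamp lever over and right down flat on the lid. Leave the other pottery where it stands.

Things in the scene. Friction and masses are not known exactly. Their poses are not given: they have to be found in the camera images.
- cup: White tapered ceramic cup with blue swirls, open at the top, 88 mm tall, 50 mm across at the foot and 64 mm at the rim, wall 5 mm, 0.2 kg. Origin: centre of its underside, z up its axis.
- kiln: Small top-loading kiln fixed to the bench, 210 x 210 mm. Chamber 150 x 150 mm, rim 140 mm above the bench, walls 30 mm. Lid hinged on its +y edge; clamp lever on its -y side, 60 mm to +x of the middle, on a bracket 30 mm proud and rising to 195 mm above the bench. Grey control box on its +x side (50 mm deep, 105 mm tall). Origin: centre of its underside.
- shelf (a point): Centre of the upper face of the round white kiln shelf (100 mm across) on the chamber floor; 43 mm above the bench, 97 mm below the rim. Axes as the kiln's.
- lid (a joint): Lid angle in rad: 0 shut, about 1.5 to 1.75 at the start (about upright, leaning back), 1.9 wide open. The lid is a slab 210 x 210 x 30 mm; a stiff hinge holds it wherever it is left (about 7 N at mid-lid to move it).
- lid_hinge (a point): Middle of the hinge line, which runs along the kiln's x at the back (+y) edge of the kiln's rim, 140 mm above the bench, on the lid's lower face. Axes turn with the lid: -y runs from hinge to free edge, z is the normal of its outer (upper) face.
- lid_top (a point): Centre of the lid's outer face (bare steel, facing up when shut, facing the kiln's +y when upright), 105 mm from the hinge line and 30 mm above the lower face. Axes as lid_hinge.
- lid_handle (a point): Middle of the black lid handle: a round bar 18 mm thick, 100 mm long along the hinge direction, standing 28 mm clear of the lid's free edge (238 mm from the hinge line, 24 mm above the lower face, 30 mm to the kiln's -x of the middle).
- clamp (a joint): Clamp lever angle in rad: 0 lying flat over the shut lid, about 1.65 to 2.0 at the start (standing up, leaning away from the lid), 2.1 its stop. It stays where it is left (about 2 N at the grip to move it).
- clamp_pivot (a point): Pivot of the clamp lever, on the kiln's -y side, 185 mm above the bench; it turns about the kiln's x. Axes turn with the lever: y runs from pivot to tip.
- clamp_grip (a point): Middle of the lever's round red grip (22 mm thick, 65 mm long), 83 mm from the pivot; the lever is 115 mm long in all, so its tip starts about 300 mm above the bench. When down, the grip's axis is 185 mm above the bench, 15 mm over the lid.
- clay_cup: Plain terracotta cup of the same size as the white one; leave alone. Origin: centre of its underside.
- prop: Cream kiln prop, an upright post 42 mm across and 110 mm tall; leave alone. Origin: centre of its underside.
- bowl: White bowl, 110 mm across, 50 mm tall; leave alone. Origin: centre of its underside.
- saucers: Stack of terracotta saucers, 112 mm across, 55 mm tall; leave alone. Origin: centre of its underside.
There are look-alikes about, which are no part of the job. What is shaped like the cup but green is not meant.

How it is judged (in metres and radians):
On the way, in this order (a step that is already met when the one before it is completed fails the run):
1. the white cup stands upright, let go, wholly on the shelf while the lid is still open (horizontal distance between cup and shelf below 0.027 m and z of cup in the frame of shelf between -0.008 and 0.008 m and angle between cup's own z axis and vertical below 0.15 rad and contact force between the fingers and cup below 0.2 N and value of joint lid above 1 rad), for 0.2 s.
2. the lid is fully shut while the clamp is still up (value of joint lid below 0.04 rad and value of joint clamp above 0.6 rad), for 0.2 s.
3. the clamp lever is right down on the shut lid (value of joint lid below 0.04 rad and value of joint clamp below 0.07 rad), for 0.2 s.
At the end, for the whole second after the job is handed in: The white cup stands at rest on the kiln shelf, foot wholly on it (within 27 mm of its centre), upright within 0.15 rad; the lid is shut to within 0.04 rad and the clamp lever down to within 0.07 rad, both at rest (all of step 3 and horizontal distance between cup and shelf below 0.027 m and z of cup in the frame of shelf between -0.008 and 0.008 m and angle between cup's own z axis and vertical below 0.15 rad and linear speed of cup below 0.03 m/s and velocity of joint each of lid, clamp below 0.05 rad/s); the robot touches nothing.
It fails at once if the cup is dropped into the kiln (falls faster than 0.6 m/s inside the chamber) (horizontal distance between cup and shelf below 0.08 m and z of cup in the frame of shelf below 0.09 m and linear speed of cup above 0.6 m/s).
It fails at once if the lid is slammed (faster than 2.5 rad/s in its last 0.3 rad) (value of joint lid below 0.3 rad and velocity of joint lid below -2.5 rad/s).
It fails at once if the lid is brought down onto a clamp lever that lies in its way (value of joint clamp below 0.5 rad and value of joint lid between 0.15 and 0.6 rad).
It fails at once if the terracotta cup, kiln prop, bowl or saucer stack is moved more than 30 mm or tipped over (distance of any of clay_cup, prop, bowl, saucers from where it was at the start of the episode above 0.03 m or angle between any of clay_cup, prop, bowl, saucers's own z axis and vertical above 0.5 rad).
It also fails if it takes over 59 s, if anything falls off the work surface, if the arm or the gripper's body presses on something with over 40 N, if the wrist force passes 120 N, or if a joint passes its speed limit or range.

ROBOT

A 7-joint arm with a two-finger parallel gripper is mounted at the origin on the work surface. World frame = base frame: x ahead of the robot, y to its left, z up, the work surface at z = 0. Lengths are in mm, angles in rad, forces in N, time in s.
With the tool pointing down it reaches from about 425 to 950 mm from the base axis. Payload 16.7 kg.
Tool frame: the origin (TCP) lies on the centre line of the jaws, within the pads' length; the fingertips stand 19 mm ahead of it and the grasp point (between the pads) is the TCP; z points along the fingers, y is the line along which they close (so a half turn about z gives the same grasp; the last joint's range is limited). The gripper opens to 94 mm and grips with 3 to 60 N. Pads are 16 mm wide; open, the fingers measure 119 mm over their backs; the gripper's body (75 mm by 177 mm) begins 78 mm behind the grasp point.
Start: joints at [-0.149, 0.426, 0.074, 1.606, -0.034, 1.111, -0.067], TCP at [674.963, -0.019, 224.467] pointing down, gripper open.
Joint ranges: [-2.85, 2.85], [-0.5, 2.14], [-1.23, 1.37], [0.21, 2.46], [-1.02, 4.16], [0.16, 2.05], [-2.73, 2.73]. Speed limits (rad/s): [1.89, 1.89, 2.39, 2.39, 3.01, 3.01, 3.01].

INTERFACE

Orientations are given as a unit quaternion [x, y, z, w].
In Python, from bench import sensors, vision, r gives the robot as it stands.
- The arm moves only by the tool apply_moves, never from a script. Its argument "increments" is a list of rows, each an object of numbers: "jaw": the closure, from 0 (fully open) to 1 (shut); "tx", "ty", "tz": the shift along the tool's x, y, z as a fraction of full scale; "ax", "ay", "az": the turn, a rotation vector about the tool's x, y, z as a fraction of full scale. A call has 1 to 12 rows; each row shifts and turns the commanded pose from where the row before left it, along the tool's axes as they then stand; what a row does not reach is not made up. Full scale, the value 1, is 800 mm for a shift and 1.5 rad for a turn. A row lasts 1/8 s, in which the tool goes at most 62.5 mm and 10.7 degrees, less where a joint would pass 70% of its speed; a pose out of reach is approached as far as the arm can. A call with a number of a shift or a turn outside -1 to 1 is refused whole. A call with a gripper value outside its range is refused whole. The fingers move at their own pace and stop on an object; "newtons" is the grip in N (left out, the last holds). Time passes only in rows, so rows that do not move let the fingers close. It gives the time, the measured TCP pose, the force, the opening and the grip force at its end, in the units of the state.
- sensors.sense(): the state, without advancing time (a new reading comes with each control period).
- vision.read_camera(name): name is "scene" or "side" or "wrist"; returns the picture (400x640x3 uint8, red, green, blue); there is no depth.
- vision.camera_model(name): a dict with "intrinsics" (3x3 intrinsics, pixels), "R" (3x3) and "t" (3): a world point X has camera coordinates R X + t. Camera axes: x right, y down, z forward; pixel columns grow to the right and rows downward; lengths in mm; the calibration is good to about 2 mm. A picture is of the moment at which its call begins: read the wrist's pose just before it. camera_model takes no time and is no camera call; for the wrist camera it gives the pose at the moment of the call.
- r.finish_job(): hands the job in; it is judged then, once.
The state is a dict: "time": time; "joint_pos": joint angles; "qvel": joint speeds; "tau": joint torques, N m; "position": TCP position; "tcp_rot": TCP orientation; "ft_force": force on the tool from outside, world axes, zero at the start; "moment": the same for the moment, N m; "finger_gap": opening from 0.0 (shut) to 1.0 (fully open); "grip_force": force on a finger pad.
Only numpy, scipy, OpenCV 4.12 (cv2) and the standard library are available. Lean on these libraries where they do the work, as an engineer would, in place of code of your own. Each camera call takes 0.05 s, during which the arm holds its last target. There are 200 camera calls.

## Working session

There is one attempt and no reset: what is moved stays moved. The work goes in short steps, Python scripts to look and compute and a tool call to move; the robot and the scene stay as the last step left them, time stands still between calls to the robot, and variables do not carry over. Pictures are saved under pics/ and viewed, at most 10 in all, crops included, and the job is handed in when it is done.

Besides the shell and the picture viewer there is one more tool, called after "Call:" in YAML: its name, and indented under it one key for each argument. apply_moves: Moves the arm, as the interface text tells. Shift numbers are shares of 800 mm and turn numbers shares of 1.5 rad, none past 1 either way. Its arguments: {"type":"object","properties":{"increments":{"type":"array","items":{"type":"object","properties":{"jaw":{"type":"number"},"tx":{"type":"number"},"ty":{"type":"number"},"tz":{"type":"number"},"ax":{"type":"number"},"ay":{"type":"number"},"az":{"type":"number"}}}},"newtons":{"type":"number"}},"required":["increments"]}

```bash
ls; mkdir -p pics; python3 - <<'E'
from bench import sensors, vision, r
import cv2,numpy as np
for n in("scene","side"):
    im=vision.read_camera(n); cv2.imwrite(f"pics/{n}0.png",im[:,:,::-1]); m=vision.camera_model(n)
    print(n,np.round(m["intrinsics"],1).tolist(),(-np.array(m["R"]).T@m["t"]).round(0),np.array(m["R"])[2].round(2))
s=sensors.sense();print(s)
E
```

```text
pics
scene [[517.1, 0.0, 321.5], [0.0, 517.1, 204.2], [0.0, 0.0, 1.0]] [1320. -959. 1251.] [-0.5   0.58 -0.65]
side [[372.9, 0.0, 320.1], [0.0, 372.9, 199.3], [0.0, 0.0, 1.0]] [  21. -760.  657.] [ 0.45  0.74 -0.5 ]
{'time': 0.1, 'joint_pos': array([-0.14951874,  0.42664856,  0.07386954,  1.60652284, -0.0340926 ,
        1.11080495, -0.06708226]), 'qvel': array([-0.00231376, -0.00081936,  0.0001087 , -0.00047951, -0.00186053,
        0.00139738, -0.0008424 ]), 'tau': array([ 8.83693836e-03, -9.37480974e+01,  3.67656559e+00, -4.55044663e+01,
       -4.87404736e-02,  1.68144610e-02,  1.07460426e-04]), 'position': array([ 6.74634624e+02, -2.55495676e-02,  2.23868970e+02]), 'tcp_rot': array([ 7.07108897e-01,  7.07104442e-01, -4.28094237e-04, -3.64154070e-04]), 'ft_force': array([ 0.40652879, -0.30331831, -0.20134932]), 'moment': array([0.01955993, 0.03447778, 0.00884765]), 'grip_force': 0.0, 'finger_gap': 1.0019292513347422}
```

View pics/scene0.png

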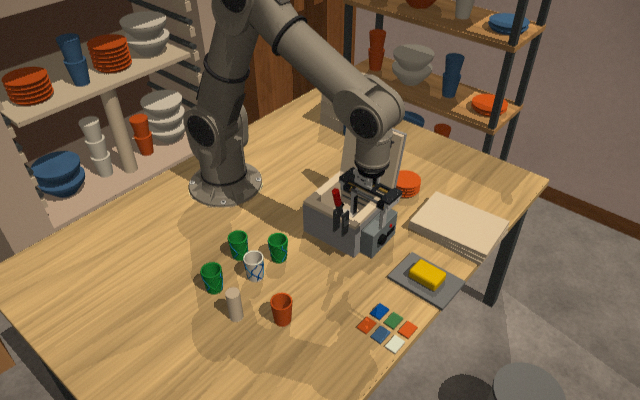

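View pics/side0.png

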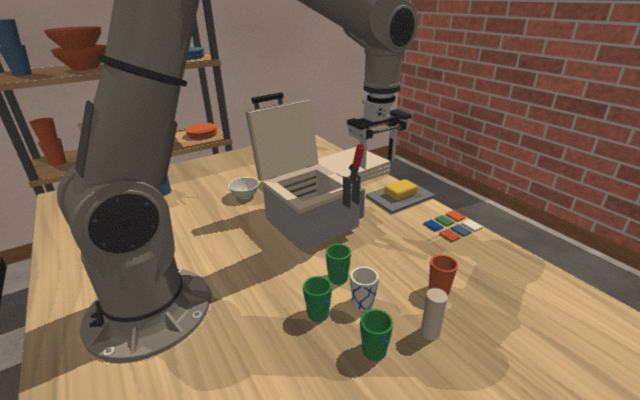

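Candidates for the cup: scene view has the white cup with swirls at (254,265), green look-alikes at (238,244), (278,247) and (212,277), a terracotta cup at (281,309) and the prop at (234,304). In the side view the white cup is at (364,288). I choose the white one with blue swirls. The kiln is at about (350,215) in the scene view, under the gripper, with its lid upright. Next is a close crop of both.

```bash
cat > h.py <<'E'
import numpy as np, cv2
from bench import sensors, vision, r
def ray(m,p):
    K=np.array(m["intrinsics"]);R=np.array(m["R"]);t=np.array(m["t"])
    d=R.T@np.linalg.solve(K,[p[0],p[1],1.]); return -R.T@t, d/np.linalg.norm(d)
def plane(m,p,z):
    c,d=ray(m,p); return c+d*(z-c[2])/d[2]
def tri(*mp):
    A=np.zeros((3,3));b=np.zeros(3);L=[]
    for m,p in mp:
        c,d=ray(m,p);P=np.eye(3)-np.outer(d,d);A+=P;b+=P@c;L.append((P,c))
    X=np.linalg.solve(A,b); return X,[round(float(np.linalg.norm(P@(X-c))),1) for P,c in L]
def proj(m,X):
    q=np.array(m["intrinsics"])@(np.array(m["R"])@X+np.array(m["t"])); return q[:2]/q[2]
def panel(im,x,y,w,h,W=400,H=300):
    c=cv2.resize(im[y:y+h,x:x+w],(W,H),interpolation=cv2.INTER_CUBIC)
    s=W/w
    for v in range((x+19)//20*20,x+w,20):
        cv2.putText(c,str(v),(int((v-x)*s),10),0,.33,(0,0,255),1);cv2.line(c,(int((v-x)*s),12),(int((v-x)*s),18),(0,0,255),1)
    for v in range((y+19)//20*20,y+h,20):
        cv2.putText(c,str(v),(0,int((v-y)*s)+4),0,.33,(0,0,255),1);cv2.line(c,(24,int((v-y)*s)),(30,int((v-y)*s)),(0,0,255),1)
    return c
S=vision.camera_model("scene");D=vision.camera_model("side")
E
python3 - <<'E'
from h import *
a=cv2.imread("pics/scene0.png");b=cv2.imread("pics/side0.png")
o=np.vstack([np.hstack([panel(a,190,222,132,99),panel(b,290,225,180,135)]),np.hstack([panel(a,290,120,180,135),panel(b,235,85,200,150)])])
cv2.imwrite("pics/c1.png",o)
E
```

```text
(no output)
```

View pics/c1.png

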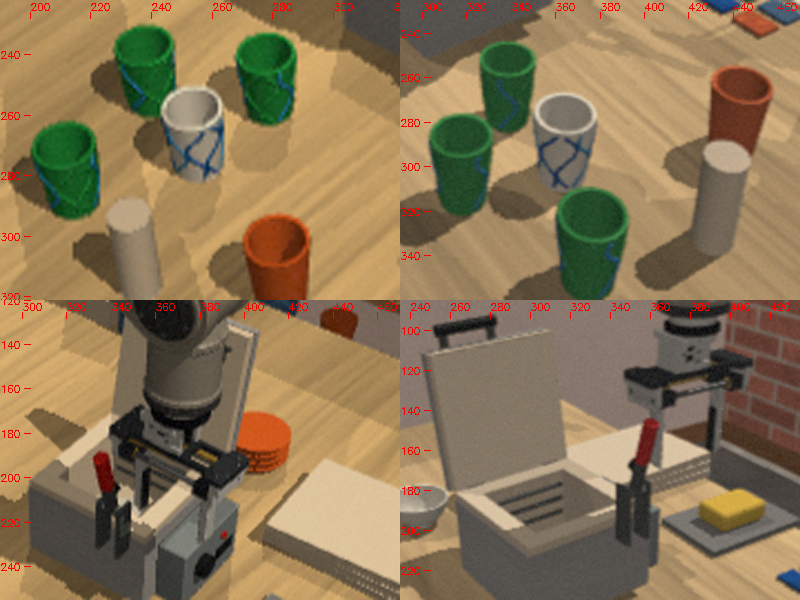

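The crop confirms the white cup with blue swirls. Its rim centre is at scene (253.4,257.3) and side (364.2,275.9). The kiln rim corners, lid and clamp lever are also visible.

```bash
python3 - <<'E'
from h import *
np.set_printoptions(precision=1,suppress=True)
a=lambda x,y:(190+x/3.03,222+y/3.03); b=lambda x,y:(290+(x-400)/2.222,225+y/2.222)
c=lambda x,y:(290+x/2.222,120+(y-300)/2.222); d=lambda x,y:(235+(x-400)/2,85+(y-300)/2)
print("cup rim",tri((S,a(192,107)),(D,b(565,113.5))))
print("planes",plane(S,a(192,107),88),plane(D,b(565,113.5),88), plane(S,a(195,181),0))
for n,p,q in (("gA",a(145,45),b(507,60)),("gB",a(266,52),b(592,214)),("gC",a(65,142),b(592,214)),("gA2",a(145,45),b(461,133)),("gB2",a(266,52),b(507,60)),("terra",a(277,233),b(741,84)),("prop",a(129,215),b(727,157))):
    print(n,plane(S,p,88),plane(D,q,88),tri((S,p),(D,q))[1])
print("kiln scene FL",plane(S,c(28,482),140),"FR",plane(S,c(155,545),140))
print("kiln side FL",plane(D,d(527,553),140),"BL",plane(D,d(457,492),140),tri((S,c(28,482)),(D,d(527,553))))
print("grip base/top",tri((S,c(102,455)),(D,d(652,422))),tri((S,c(108,492)),(D,d(640,465))))
print("lid TL? side",d(425,352),d(552,332))
print("lid TR tri",tri((S,c(257,330)),(D,d(552,332))))
E
```

```text
cup rim (array([ 436.4, -258.1,   87.7]), [1.0, 1.0])
planes [ 436. -257.   88.] [ 435.9 -259.7   88. ] [ 448.9 -275.6    0. ]
gA [ 331.9 -226.8   88. ] [ 436. -155.   88.] [16.0, 16.0]
gB [ 437.2 -150.6   88. ] [ 375.7 -376.2   88. ] [93.5, 93.5]
gC [ 374.7 -372.7   88. ] [ 375.7 -376.2   88. ] [1.5, 1.5]
gA2 [ 331.9 -226.8   88. ] [ 332.5 -226.5   88. ] [0.0, 0.0]
gB2 [ 437.2 -150.6   88. ] [ 436. -155.   88.] [1.5, 1.5]
terra [ 615.4 -317.9   88. ] [ 619.6 -324.1   88. ] [2.8, 2.8]
prop [ 493.3 -394.    88. ] [ 526.6 -391.3   88. ] [0.3, 0.3]
kiln scene FL [415.6  -6.4 140. ] FR [643.4   8.3 140. ]
kiln side FL [407.8  -9.5 140. ] BL [404.5 207.1 140. ] (array([411.5,  -2.2, 135. ]), [0.0, 0.0])
grip base/top (array([582.8, -40.1, 297.4]), [2.3, 2.3]) (array([581.6, -22.6, 226.2]), [1.7, 1.7])
lid TL? side (247.5, 111.0) (311.0, 101.0)
lid TR tri (array([614.1, 269.6, 346.8]), [7.8, 7.8])
```

Cup is at (436,-258), with its rim at 87.7 mm against 88 given. That is in reach, and the green cups are at least 106 mm away. I'll move above it, lifting first to clear the lever.

Call:
apply_moves:
  increments:
    - {"tz":-0.06}
    - {"tz":-0.06}
    - {"tx":-0.06}
    - {"tx":-0.06}
    - {"tx":-0.06}
    - {"tx":-0.06}
    - {"ty":-0.05,"tx":-0.0137}
    - {"ty":-0.05,"tx":-0.0137}
    - {"ty":-0.05,"tx":-0.0137}
    - {"ty":-0.05,"tx":-0.0137}
    - {"ty":-0.05,"tx":-0.0137}
    - {"ty":-0.049,"tx":-0.0137}
  newtons: 15

```text
schema error: expected keys jaw, tx, ty, tz, ax, ay, az
```

```bash
python3 - <<'E'
from h import *
s=sensors.sense();print(s["position"].round(1),s["tcp_rot"].round(3),s["time"])
ims={}
for n in("scene","side","wrist"):
    W=vision.camera_model(n); ims[n]=vision.read_camera(n)[:,:,::-1].copy(); cv2.imwrite(f"pics/{n}1.png",ims[n])
    if n=="wrist": np.savez("w1.npz",**{k:np.array(v) for k,v in W.items()}); print("cup rim in wrist",proj(W,np.array([436,-258,88.])))
o=np.vstack([np.hstack([panel(ims["scene"],290,120,160,120),panel(ims["side"],235,85,160,120)]),np.hstack([cv2.resize(ims["wrist"],(400,250)),np.zeros((250,400,3),np.uint8)])])
cv2.imwrite("pics/c2.png",o)
E
```

```text
[674.6  -0.  223.9] [ 0.707  0.707 -0.    -0.   ] 0.1
cup rim in wrist [ 99.88511526 422.8336846 ]
```

View pics/c2.png

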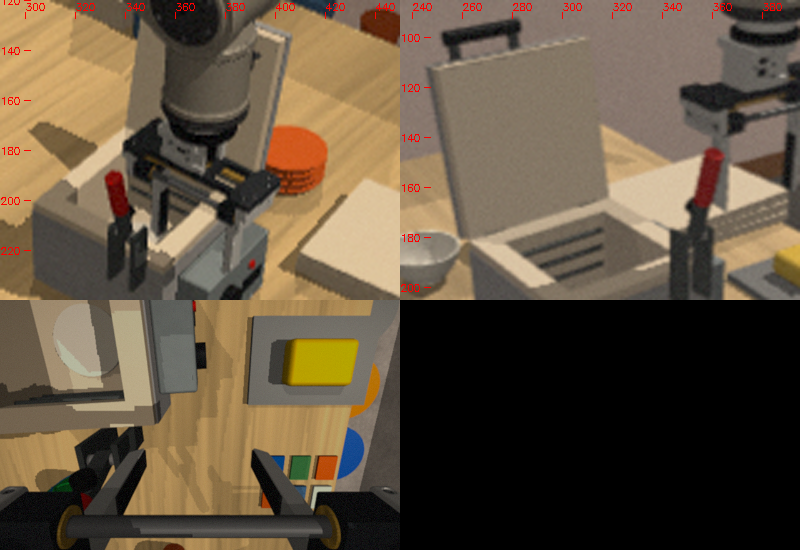

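The move was refused because every row needs all the keys, so the arm has not moved. The picture shows the start pose. The wrist view has the shelf disc at wrist pixel (136,64) and the kiln's +x side with the control box. I'll resend the move with full rows.

Call:
apply_moves:
  increments:
    - {"jaw":0,"tx":0,"ty":0,"tz":-0.06,"ax":0,"ay":0,"az":0}
    - {"jaw":0,"tx":0,"ty":0,"tz":-0.06,"ax":0,"ay":0,"az":0}
    - {"jaw":0,"tx":-0.06,"ty":0,"tz":0,"ax":0,"ay":0,"az":0}
    - {"jaw":0,"tx":-0.06,"ty":0,"tz":0,"ax":0,"ay":0,"az":0}
    - {"jaw":0,"tx":-0.06,"ty":0,"tz":0,"ax":0,"ay":0,"az":0}
    - {"jaw":0,"tx":-0.06,"ty":0,"tz":0,"ax":0,"ay":0,"az":0}
    - {"jaw":0,"tx":-0.0137,"ty":-0.05,"tz":0,"ax":0,"ay":0,"az":0}
    - {"jaw":0,"tx":-0.0137,"ty":-0.05,"tz":0,"ax":0,"ay":0,"az":0}
    - {"jaw":0,"tx":-0.0137,"ty":-0.05,"tz":0,"ax":0,"ay":0,"az":0}
    - {"jaw":0,"tx":-0.0137,"ty":-0.05,"tz":0,"ax":0,"ay":0,"az":0}
    - {"jaw":0,"tx":-0.0137,"ty":-0.05,"tz":0,"ax":0,"ay":0,"az":0}
    - {"jaw":0,"tx":-0.0137,"ty":-0.049,"tz":0,"ax":0,"ay":0,"az":0}
  newtons: 15

```text
time: 1.75
position: [434.3, -258.0, 320.5]
tcp_rot: [0.707, 0.707, 0.0, 0.0]
ft_force: [0.2, 0.1, -0.3]
finger_gap: 0.997
grip_force: 0.0
```

```bash
python3 - <<'E'
from h import *
s=sensors.sense();print(s["position"].round(1),s["tcp_rot"].round(3),s["time"])
ims={}
for n in("scene","side","wrist"):
    W=vision.camera_model(n); ims[n]=vision.read_camera(n)[:,:,::-1].copy(); cv2.imwrite(f"pics/{n}2.png",ims[n])
    if n=="wrist": np.savez("w2.npz",**{k:np.array(v) for k,v in W.items()}); print("cup rim in wrist",proj(W,np.array([436,-258,88.])))
w1=cv2.imread("pics/wrist1.png")
o=np.vstack([np.hstack([panel(ims["scene"],290,120,160,120),panel(ims["side"],235,85,160,120)]),np.hstack([panel(w1,0,0,320,240),cv2.resize(ims["wrist"],(400,300))])])
cv2.imwrite("pics/c3.png",o)
E
```

```text
[ 434.3 -258.   320.5] [0.707 0.707 0.    0.   ] 1.75
cup rim in wrist [321.41346799 171.01545859]
```

View pics/c3.png

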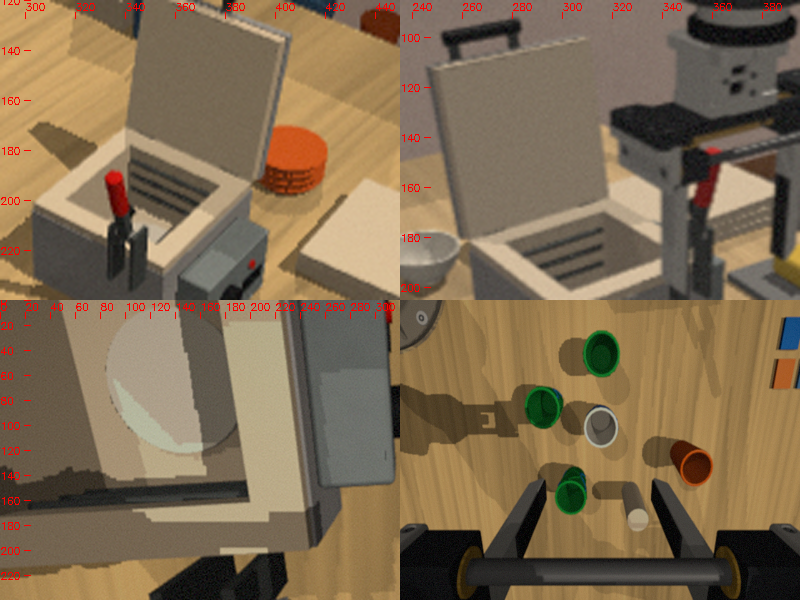

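The scene view now shows the kiln clear. Its outer rim corners are at (303,203), (356,227), (395,193) and (341,171). In the first wrist picture the shelf disc is centred near (138,68). In the second one the cup rim is at (321.6,167), which fits the prediction.

```bash
python3 - <<'E'
from h import *
np.set_printoptions(precision=1,suppress=True)
W1=np.load("w1.npz");W2=np.load("w2.npz")
print("cup",plane(W2,(321.6,167),88),tri((S,(253.4,257.3)),(D,(364.2,275.9)),(W2,(321.6,167))))
c=lambda x,y:(290+x/2.5,120+y/2.5); w=lambda x,y:(x/1.25,(y-300)/1.25); d=lambda x,y:(235+(x-400)/2.5,85+y/2.5)
print("corners scene",*[plane(S,c(*p),140) for p in((33,207),(165,268),(262,183),(128,128))])
print("inner scene",*[plane(S,c(*p),140) for p in((66,208),(220,187),(126,147))])
print("FR wrist",plane(W1,w(310,549),140),tri((S,c(165,268)),(W1,w(310,549))), "FR inner", plane(W1,w(249,503),140),"front edge",plane(W1,w(5,550),140))
# shelf ellipse edge points
P=[(107,375),(118,412),(140,438),(170,452),(205,450),(232,430),(118,335),(130,315)]
q=np.array([plane(W1,w(*p),43)[:2] for p in P]); A=np.c_[2*q,np.ones(len(q))]; s=np.linalg.lstsq(A,(q**2).sum(1),rcond=None)[0]
print("shelf circle",s[:2],np.sqrt(s[2]+s[0]**2+s[1]**2))
print("shelf front seen in scene", plane(S,c(150,245),43), plane(S,c(150,215),43))
print("lid top corners", [tri((S,c(*p)),(D,d(*q))) for p,q in (((288,38),(588,40)),)])
print("grip", tri((S,c(117,193)),(W1,w(0,0)))[1])
# red grip mask
for n,m in(("scene2",S),("side1",D)):
    h=cv2.cvtColor(cv2.imread(f"pics/{n}.png"),cv2.COLOR_BGR2HSV); k=cv2.inRange(h,(172,120,60),(180,255,255))
    N,L,st,ce=cv2.connectedComponentsWithStats(k)
    i=1+np.argmax(st[1:,4]); print(n,st[i],ce[i]); 
    if n=="scene2": p0=ce[i]
    else: print("grip mid",tri((S,p0),(D,ce[i])))
E
```

```text
cup [ 436.2 -253.3   88. ] (array([ 436.4, -255.7,   86.1]), [1.5, 2.1, 2.0])
corners scene [420.2  -8.5 140. ] [625.9  11.7 140. ] [622.3 230.7 140. ] [406.1 209.  140. ]
inner scene [454.8  18.4 140. ] [584.1 186.8 140. ] [431.9 172.7 140. ]
FR wrist [623.2  11.9 140. ] (array([624.2,  12.2, 139.3]), [1.2, 1.2]) FR inner [590.3  39.  140. ] front edge [445.7  11.4 140. ]
shelf circle [512.5 109.4] 50.054082045062174
shelf front seen in scene [520.6 120.   43. ] [480.9 170.3  43. ]
lid top corners [(array([613. , 269.6, 343.9]), [4.4, 4.4])]
grip [27.4, 27.4]
scene2 [333 195   1   1   1] [333. 195.]
side1 [353 165   3   2   4] [353.8 165.5]
grip mid (array([562.7, -30.9, 251.1]), [10.2, 10.2])
```

The shelf fit gives a radius of 50.05 mm, matching the known 50, with its centre at (512.5,109.4). The kiln yaw is about 0.095 rad and the cup is at (436,-256). Now descend and grip.

Call:
apply_moves:
  increments:
    - {"jaw":0,"tx":0.0025,"ty":0.0025,"tz":0.05,"ax":0,"ay":0,"az":0}
    - {"jaw":0,"tx":0,"ty":0,"tz":0.06,"ax":0,"ay":0,"az":0}
    - {"jaw":0,"tx":0,"ty":0,"tz":0.06,"ax":0,"ay":0,"az":0}
    - {"jaw":0,"tx":0,"ty":0,"tz":0.06,"ax":0,"ay":0,"az":0}
    - {"jaw":0,"tx":0,"ty":0,"tz":0.05,"ax":0,"ay":0,"az":0}
    - {"jaw":0,"tx":0,"ty":0,"tz":0.03,"ax":0,"ay":0,"az":0}
    - {"jaw":0,"tx":0,"ty":0,"tz":0.015,"ax":0,"ay":0,"az":0}
    - {"jaw":0,"tx":0,"ty":0,"tz":0,"ax":0,"ay":0,"az":0}
  newtons: 15

```text
time: 2.9
position: [437.9, -255.5, 60.1]
tcp_rot: [0.707, 0.707, -0.0, -0.0]
ft_force: [-0.5, 0.7, 1.4]
finger_gap: 1.002
grip_force: 0.0
```

Call:
apply_moves:
  increments:
    - {"jaw":0.5,"tx":0,"ty":0,"tz":0,"ax":0,"ay":0,"az":0}
    - {"jaw":0.5,"tx":0,"ty":0,"tz":0,"ax":0,"ay":0,"az":0}
    - {"jaw":0.6,"tx":0,"ty":0,"tz":0,"ax":0,"ay":0,"az":0}
    - {"jaw":0.6,"tx":0,"ty":0,"tz":0,"ax":0,"ay":0,"az":0}
    - {"jaw":0.6,"tx":0,"ty":0,"tz":0,"ax":0,"ay":0,"az":0}
    - {"jaw":0.6,"tx":0,"ty":0,"tz":0,"ax":0,"ay":0,"az":0}
  newtons: 15

```text
time: 3.65
position: [437.8, -255.9, 60.8]
tcp_rot: [0.707, 0.707, 0.0, 0.0]
ft_force: [-2.4, 0.6, 7.2]
finger_gap: 0.678
grip_force: 15.0
```

Call:
apply_moves:
  increments:
    - {"jaw":0.6,"tx":0,"ty":0,"tz":-0.01,"ax":0,"ay":0,"az":0}
    - {"jaw":0.6,"tx":0,"ty":0,"tz":-0.03,"ax":0,"ay":0,"az":0}
    - {"jaw":0.6,"tx":0,"ty":0,"tz":-0.05,"ax":0,"ay":0,"az":0}
    - {"jaw":0.6,"tx":0,"ty":0,"tz":-0.05,"ax":0,"ay":0,"az":0}
    - {"jaw":0.6,"tx":0,"ty":0,"tz":-0.05,"ax":0,"ay":0,"az":0}
    - {"jaw":0.6,"tx":0,"ty":0,"tz":-0.05,"ax":0,"ay":0,"az":0}
    - {"jaw":0.6,"tx":0,"ty":0,"tz":-0.03,"ax":0,"ay":0,"az":0}
    - {"jaw":0.6,"tx":0,"ty":0,"tz":0,"ax":0,"ay":0,"az":0}
    - {"jaw":0.6,"tx":0,"ty":0,"tz":0,"ax":0,"ay":0,"az":0}
  newtons: 15

```text
time: 4.78
position: [437.2, -255.5, 275.6]
tcp_rot: [0.707, 0.707, -0.0, -0.001]
ft_force: [0.0, 0.4, -2.7]
finger_gap: 0.678
grip_force: 15.0
```

```bash
python3 - <<'E'
from h import *
s=sensors.sense();print(s["position"].round(1),s["ft_force"].round(1))
W=vision.camera_model("wrist");print("cam rel TCP",(-np.array(W["R"]).T@W["t"]-s["position"]).round(0))
ims={}
for n in("scene","side"): ims[n]=vision.read_camera(n)[:,:,::-1].copy();cv2.imwrite(f"pics/{n}3.png",ims[n])
c=s["position"]; 
f=[]
for n,m in(("scene",S),("side",D)):
    u,v=proj(m,c).astype(int); f.append(panel(ims[n],u-60,v-35,120,90))
cv2.imwrite("pics/c4.png",np.hstack(f))
E
```

```text
[ 437.2 -255.5  275.6] [ 0.   0.4 -2.7]
cam rel TCP [ -1.  84. 160.]
```

View pics/c4.png

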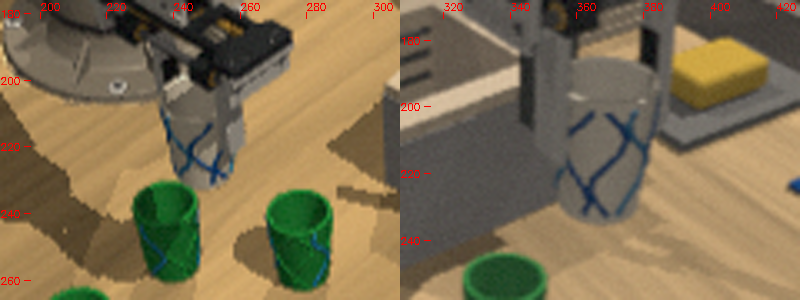

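The cup is held upright between the pads. The foot shows at scene y≈228 and side y≈233, and it clears the green cups. I'll carry it over the kiln.

Call:
apply_moves:
  increments:
    - {"jaw":0.6,"tx":0.03,"ty":0.01,"tz":0,"ax":0,"ay":0,"az":0}
    - {"jaw":0.6,"tx":0.05,"ty":0.01,"tz":0,"ax":0,"ay":0,"az":0}
    - {"jaw":0.6,"tx":0.05,"ty":0.01,"tz":0,"ax":0,"ay":0,"az":0}
    - {"jaw":0.6,"tx":0.05,"ty":0.01,"tz":0,"ax":0,"ay":0,"az":0}
    - {"jaw":0.6,"tx":0.05,"ty":0.01,"tz":0,"ax":0,"ay":0,"az":0}
    - {"jaw":0.6,"tx":0.05,"ty":0.01,"tz":0,"ax":0,"ay":0,"az":0}
    - {"jaw":0.6,"tx":0.05,"ty":0.01,"tz":0,"ax":0,"ay":0,"az":0}
    - {"jaw":0.6,"tx":0.05,"ty":0.01,"tz":0,"ax":0,"ay":0,"az":0}
    - {"jaw":0.6,"tx":0.05,"ty":0.01,"tz":0,"ax":0,"ay":0,"az":0}
    - {"jaw":0.6,"tx":0.022,"ty":0.004,"tz":0,"ax":0,"ay":0,"az":0}
    - {"jaw":0.6,"tx":0,"ty":0,"tz":0,"ax":0,"ay":0,"az":0}
    - {"jaw":0.6,"tx":0,"ty":0,"tz":0,"ax":0,"ay":0,"az":0}
  newtons: 15

```text
time: 6.38
position: [512.8, 104.4, 276.1]
tcp_rot: [0.708, 0.707, -0.001, -0.0]
ft_force: [0.0, 0.7, -2.0]
finger_gap: 0.679
grip_force: 15.0
```

```bash
python3 - <<'E'
from h import *
s=sensors.sense();print(s["position"].round(1),s["ft_force"].round(1),s["time"])
f=[]
for n,b in(("scene",(310,120,120,90)),("side",(250,85,140,105))):
    im=vision.read_camera(n)[:,:,::-1].copy();cv2.imwrite(f"pics/{n}4.png",im);f.append(panel(im,*b))
W=vision.camera_model("wrist");im=vision.read_camera("wrist")[:,:,::-1].copy();f2=np.hstack([cv2.resize(im,(400,250)),np.zeros((250,400,3),np.uint8)])
cv2.imwrite("pics/wrist4.png",im);np.savez("w4.npz",**{k:np.array(v) for k,v in W.items()})
cv2.imwrite("pics/c5.png",np.vstack([np.hstack(f),f2]))
E
```

```text
[512.8 104.4 276.1] [ 0.   0.7 -2. ] 6.375
```

View pics/c5.png

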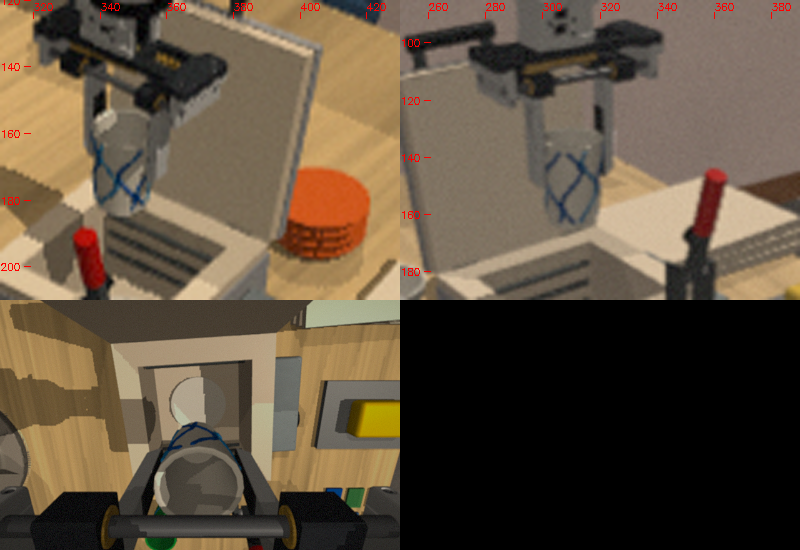

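```bash
python3 - <<'E'
from h import *
W=np.load("w4.npz");w=lambda x,y:(x/.625,(y-300)/.625)
P=[(170,403),(224,400),(197,376),(177,386),(216,384),(175,418)]
q=np.array([plane(W,w(*p),43)[:2] for p in P]); A=np.c_[2*q,np.ones(len(q))]; s=np.linalg.lstsq(A,(q**2).sum(1),rcond=None)[0]
print(s[:2],np.sqrt(s[2]+s[0]**2+s[1]**2))
bl=[plane(S,(x,y),z) for x,y,z in ()]
# foot: scene lowest pt (347,184) , side lowest (311,165): near edge of foot
f=lambda x,y:(310+x/3.333,120+y/3.333); g=lambda x,y:(250+(x-400)/2.857,85+y/2.857)
print("foot ctr",tri((S,f(128,207)),(D,g(571,220))))
E
```

```text
[509.82495712 111.31731753] 49.20719474888512
foot ctr (array([516.28456805, 108.55858334, 209.64128987]), [2.6, 2.6])
```

The second fit puts the shelf at (510,111), which agrees with the first. The cup is over it, with its foot 60–66 mm below the TCP. Descend.

Call:
apply_moves:
  increments:
    - {"jaw":0.6,"tx":0.004,"ty":-0.001,"tz":0.025,"ax":0,"ay":0,"az":0}
    - {"jaw":0.6,"tx":0,"ty":0,"tz":0.035,"ax":0,"ay":0,"az":0}
    - {"jaw":0.6,"tx":0,"ty":0,"tz":0.035,"ax":0,"ay":0,"az":0}
    - {"jaw":0.6,"tx":0,"ty":0,"tz":0.035,"ax":0,"ay":0,"az":0}
    - {"jaw":0.6,"tx":0,"ty":0,"tz":0.03,"ax":0,"ay":0,"az":0}
    - {"jaw":0.6,"tx":0,"ty":0,"tz":0.02,"ax":0,"ay":0,"az":0}
    - {"jaw":0.6,"tx":0,"ty":0,"tz":0.01,"ax":0,"ay":0,"az":0}
    - {"jaw":0.6,"tx":0,"ty":0,"tz":0.005,"ax":0,"ay":0,"az":0}
    - {"jaw":0.6,"tx":0,"ty":0,"tz":0,"ax":0,"ay":0,"az":0}
    - {"jaw":0.6,"tx":0,"ty":0,"tz":0,"ax":0,"ay":0,"az":0}
  newtons: 15

```text
time: 7.78
position: [512.5, 109.1, 121.0]
tcp_rot: [0.707, 0.707, 0.0, 0.0]
ft_force: [-0.1, -0.6, -2.2]
finger_gap: 0.677
grip_force: 15.0
```

Call:
apply_moves:
  increments:
    - {"jaw":0.6,"tx":0,"ty":0,"tz":0.003,"ax":0,"ay":0,"az":0}
    - {"jaw":0.6,"tx":0,"ty":0,"tz":0.003,"ax":0,"ay":0,"az":0}
    - {"jaw":0.6,"tx":0,"ty":0,"tz":0,"ax":0,"ay":0,"az":0}
  newtons: 15

```text
time: 8.15
position: [512.1, 109.0, 115.5]
tcp_rot: [0.707, 0.707, -0.0, -0.0]
ft_force: [-0.5, -0.3, -3.1]
finger_gap: 0.678
grip_force: 15.0
```

Call:
apply_moves:
  increments:
    - {"jaw":0.6,"tx":0,"ty":0,"tz":0.003,"ax":0,"ay":0,"az":0}
    - {"jaw":0.6,"tx":0,"ty":0,"tz":0.003,"ax":0,"ay":0,"az":0}
    - {"jaw":0.6,"tx":0,"ty":0,"tz":0,"ax":0,"ay":0,"az":0}
  newtons: 15

```text
time: 8.52
position: [512.0, 109.0, 110.6]
tcp_rot: [0.707, 0.707, -0.0, -0.0]
ft_force: [-0.4, -0.3, -1.4]
finger_gap: 0.678
grip_force: 15.0
```

Call:
apply_moves:
  increments:
    - {"jaw":0.6,"tx":0,"ty":0,"tz":0.003,"ax":0,"ay":0,"az":0}
    - {"jaw":0.6,"tx":0,"ty":0,"tz":0.003,"ax":0,"ay":0,"az":0}
    - {"jaw":0.6,"tx":0,"ty":0,"tz":0,"ax":0,"ay":0,"az":0}
  newtons: 15

```text
time: 8.9
position: [512.0, 109.0, 105.9]
tcp_rot: [0.707, 0.707, -0.0, -0.0]
ft_force: [-0.5, -0.3, -2.4]
finger_gap: 0.679
grip_force: 15.0
```

Call:
apply_moves:
  increments:
    - {"jaw":0.6,"tx":0,"ty":0,"tz":0.002,"ax":0,"ay":0,"az":0}
    - {"jaw":0.6,"tx":0,"ty":0,"tz":0.001,"ax":0,"ay":0,"az":0}
    - {"jaw":0.6,"tx":0,"ty":0,"tz":0,"ax":0,"ay":0,"az":0}
  newtons: 15

```text
time: 9.28
position: [512.2, 109.2, 103.9]
tcp_rot: [0.707, 0.707, 0.0, -0.0]
ft_force: [-1.1, 0.3, 3.7]
finger_gap: 0.678
grip_force: 15.0
```

Call:
apply_moves:
  increments:
    - {"jaw":0.6,"tx":0,"ty":0,"tz":0.001,"ax":0,"ay":0,"az":0}
    - {"jaw":0.6,"tx":0,"ty":0,"tz":0,"ax":0,"ay":0,"az":0}
  newtons: 15

```text
time: 9.52
position: [512.3, 109.2, 103.7]
tcp_rot: [0.707, 0.707, 0.0, 0.0]
ft_force: [-7.4, -1.1, 15.6]
finger_gap: 0.678
grip_force: 15.0
```

The cup touched down at TCP z 103.8, with the upward force rising to 15 N. Release and retreat upward.

Call:
apply_moves:
  increments:
    - {"jaw":0.3,"tx":0,"ty":0,"tz":-0.001,"ax":0,"ay":0,"az":0}
    - {"jaw":0.15,"tx":0,"ty":0,"tz":0,"ax":0,"ay":0,"az":0}
    - {"jaw":0.05,"tx":0,"ty":0,"tz":0,"ax":0,"ay":0,"az":0}
    - {"jaw":0.05,"tx":0,"ty":0,"tz":0,"ax":0,"ay":0,"az":0}
    - {"jaw":0.05,"tx":0,"ty":0,"tz":-0.01,"ax":0,"ay":0,"az":0}
    - {"jaw":0.05,"tx":0,"ty":0,"tz":-0.03,"ax":0,"ay":0,"az":0}
    - {"jaw":0.05,"tx":0,"ty":0,"tz":-0.05,"ax":0,"ay":0,"az":0}
    - {"jaw":0.05,"tx":0,"ty":0,"tz":-0.06,"ax":0,"ay":0,"az":0}
    - {"jaw":0.05,"tx":0,"ty":0,"tz":-0.06,"ax":0,"ay":0,"az":0}
    - {"jaw":0.05,"tx":0,"ty":0,"tz":-0.06,"ax":0,"ay":0,"az":0}
    - {"jaw":0.05,"tx":0,"ty":0,"tz":-0.06,"ax":0,"ay":0,"az":0}
    - {"jaw":0.05,"tx":0,"ty":0,"tz":-0.06,"ax":0,"ay":0,"az":0}
  newtons: 15

```text
time: 11.02
position: [511.7, 108.9, 418.0]
tcp_rot: [0.707, 0.707, 0.0, 0.0]
ft_force: [0.4, -0.7, -0.2]
finger_gap: 0.945
grip_force: 0.0
```

```bash
python3 - <<'E'
from h import *
s=sensors.sense();print(s["position"].round(1),s["ft_force"].round(1),s["time"])
f=[]
for n,b in(("scene",(310,110,120,90)),("side",(240,80,160,120))):
    im=vision.read_camera(n)[:,:,::-1].copy();cv2.imwrite(f"pics/{n}5.png",im);f.append(panel(im,*b))
W=vision.camera_model("wrist");im=vision.read_camera("wrist")[:,:,::-1].copy()
f2=np.hstack([panel(im,120,0,400,300),np.zeros((300,400,3),np.uint8)])
cv2.imwrite("pics/wrist5.png",im);np.savez("w5.npz",**{k:np.array(v) for k,v in W.items()})
cv2.imwrite("pics/c6.png",np.vstack([np.hstack(f),f2]))
E
```

```text
[511.7 108.9 418. ] [ 0.4 -0.7 -0.2] 11.025
```

View pics/c6.png

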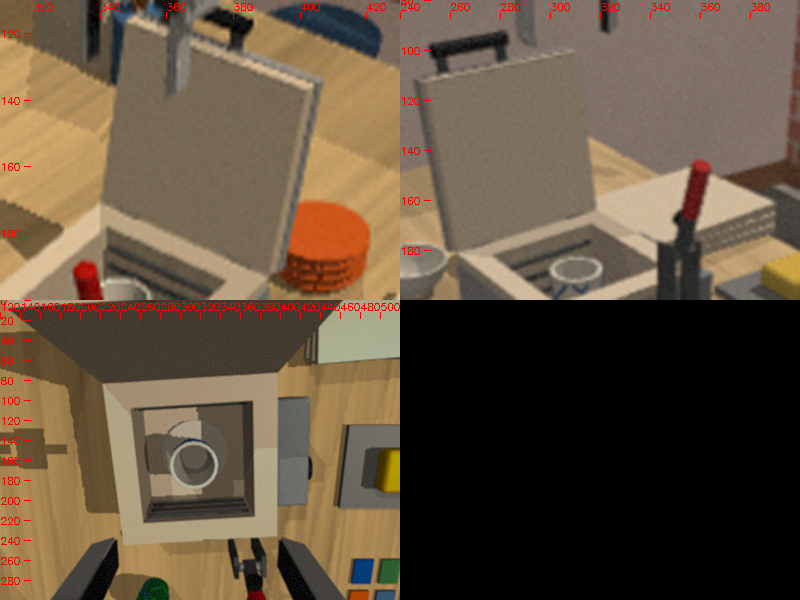

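The cup stands on the shelf. In the wrist view the rim is at (314,164), inside the shelf disc, and the side view shows it upright. Now compute the cup offset, the kiln corners, the handle and the lever.

```bash
python3 - <<'E'
from h import *
np.set_printoptions(precision=1,suppress=True)
W=np.load("w5.npz");w=lambda x,y:(120+x,y-300)
f=lambda x,y:(310+x/3.333,110+y/3.333); g=lambda x,y:(240+(x-400)/2.5,80+y/2.5)
print("cup",plane(W,w(194,464),131))
print("corners FL FR BR BL",*[plane(W,w(*p),140) for p in((123,544),(277,536),(277,374),(103,384))])
print("inner",*[plane(W,w(*p),140) for p in((143,522),(254,516),(254,401),(132,409))])
print("lid TR inner/outer edge",tri((S,f(308,88)),(D,g(575,50))),tri((S,f(320,82)),(D,g(575,50))))
print("lid TL", tri((S,f(130,20)),(D,g(420,80))))
print("handle R end",tri((S,f(248,22)),(D,g(507,40))))
print("grip top, bottom",tri((S,f(87,268)),(D,g(702,166))),tri((S,(333,202)),(D,g(690,215))))
E
```

```text
cup [510.  108.9 131. ]
corners FL FR BR BL [412.8   0.3 140. ] [622.6  11.2 140. ] [609.2 218.8 140. ] [401.6 207.5 140. ]
inner [441.5  32.1 140. ] [590.   40.1 140. ] [583.2 187.9 140. ] [434.7 178.6 140. ]
lid TR inner/outer edge (array([608.8, 259.9, 346.7]), [0.8, 0.8]) (array([614.1, 272.2, 346. ]), [3.9, 3.9])
lid TL (array([398.2, 253.1, 344.6]), [1.1, 1.1])
handle R end (array([522.5, 279.6, 371.7]), [4.8, 4.8])
grip top, bottom (array([583.2, -39.4, 295.5]), [1.7, 1.7]) (array([570.7, -37.7, 242.6]), [2.0, 2.0])
```

Kiln centre is (511.5,109.4), yaw 0.053 rad and lid angle about 1.76. The cup is 2 mm off the shelf centre. Now close the jaws, go over the lid and get behind it.

Call:
apply_moves:
  increments:
    - {"jaw":0.5,"tx":0,"ty":-0.02,"tz":-0.0125,"ax":0,"ay":0,"az":0}
    - {"jaw":1,"tx":0.03,"ty":-0.03,"tz":0,"ax":0,"ay":0,"az":0}
    - {"jaw":1,"tx":0.05,"ty":-0.021,"tz":0,"ax":0,"ay":0,"az":0}
    - {"jaw":1,"tx":0.06,"ty":0,"tz":0,"ax":0,"ay":0,"az":0}
    - {"jaw":1,"tx":0.06,"ty":0,"tz":0,"ax":0,"ay":0,"az":0}
    - {"jaw":1,"tx":0.058,"ty":0,"tz":0,"ax":0,"ay":0,"az":0}
    - {"jaw":1,"tx":0,"ty":0,"tz":0,"ax":0,"ay":0,"az":0}
    - {"jaw":1,"tx":0,"ty":0,"tz":0.04,"ax":0,"ay":0,"az":0}
    - {"jaw":1,"tx":0,"ty":0,"tz":0.05,"ax":0,"ay":0,"az":0}
    - {"jaw":1,"tx":0,"ty":0,"tz":0.04,"ax":0,"ay":0,"az":0}
    - {"jaw":1,"tx":0,"ty":0,"tz":0,"ax":0,"ay":0,"az":0}
  newtons: 10

```text
time: 12.55
position: [454.1, 313.7, 319.9]
tcp_rot: [0.707, 0.707, -0.002, -0.0]
ft_force: [-0.3, -1.2, 1.5]
finger_gap: 0.006
grip_force: 0.0
```

Call:
apply_moves:
  increments:
    - {"jaw":1,"tx":-0.02,"ty":0,"tz":-0.003,"ax":0,"ay":0,"az":0}
    - {"jaw":1,"tx":-0.03,"ty":0,"tz":-0.004,"ax":0,"ay":0,"az":0}
    - {"jaw":1,"tx":-0.03,"ty":0,"tz":-0.004,"ax":0,"ay":0,"az":0}
    - {"jaw":1,"tx":-0.037,"ty":0,"tz":-0.003,"ax":0,"ay":0,"az":0}
    - {"jaw":1,"tx":-0.043,"ty":0,"tz":0.004,"ax":0,"ay":0,"az":0}
    - {"jaw":1,"tx":-0.041,"ty":0,"tz":0.013,"ax":0,"ay":0,"az":0}
    - {"jaw":1,"tx":-0.038,"ty":0,"tz":0.02,"ax":0,"ay":0,"az":0}
    - {"jaw":1,"tx":-0.017,"ty":0,"tz":0.014,"ax":0,"ay":0,"az":0}
    - {"jaw":1,"tx":0,"ty":0,"tz":0,"ax":0,"ay":0,"az":0}
  newtons: 10

```text
time: 13.68
position: [455.2, 109.9, 292.4]
tcp_rot: [0.708, 0.707, -0.0, -0.0]
ft_force: [0.3, 0.4, 0.5]
finger_gap: 0.002
grip_force: 0.0
```

```bash
python3 - <<'E'
from h import *
s=sensors.sense();print(s["position"].round(1),s["ft_force"].round(1),s["time"])
f=[]
for n,b in(("scene",(280,110,160,120)),("side",(240,80,160,120))):
    im=vision.read_camera(n)[:,:,::-1].copy();cv2.imwrite(f"pics/{n}6.png",im);f.append(panel(im,*b))
cv2.imwrite("pics/c7.png",np.hstack(f))
E
```

```text
[455.2 109.9 292.4] [0.3 0.4 0.5] 13.675
```

View pics/c7.png

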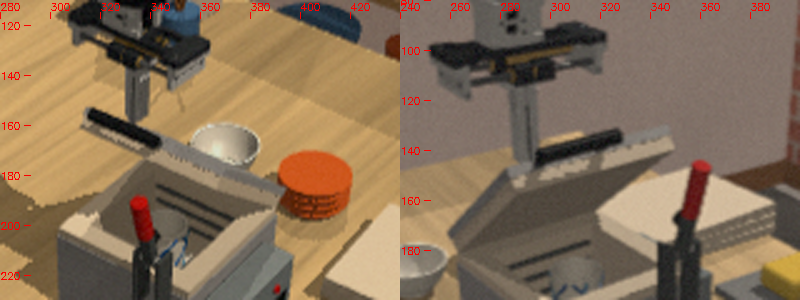

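The lid is about half-way down at roughly 0.7 rad, the lever is still up and the cup is standing. Continue slowly.

Call:
apply_moves:
  increments:
    - {"jaw":1,"tx":-0.017,"ty":0,"tz":0.016,"ax":0,"ay":0,"az":0}
    - {"jaw":1,"tx":-0.0135,"ty":0,"tz":0.017,"ax":0,"ay":0,"az":0}
    - {"jaw":1,"tx":-0.0135,"ty":0,"tz":0.017,"ax":0,"ay":0,"az":0}
    - {"jaw":1,"tx":-0.011,"ty":0,"tz":0.0185,"ax":0,"ay":0,"az":0}
    - {"jaw":1,"tx":-0.0045,"ty":0,"tz":0.01,"ax":0,"ay":0,"az":0}
    - {"jaw":1,"tx":-0.0045,"ty":0,"tz":0.01,"ax":0,"ay":0,"az":0}
    - {"jaw":1,"tx":-0.0035,"ty":0,"tz":0.01,"ax":0,"ay":0,"az":0}
    - {"jaw":1,"tx":-0.0035,"ty":0,"tz":0.01,"ax":0,"ay":0,"az":0}
    - {"jaw":1,"tx":-0.0025,"ty":0,"tz":0.008,"ax":0,"ay":0,"az":0}
    - {"jaw":1,"tx":0,"ty":0,"tz":0.006,"ax":0,"ay":0,"az":0}
    - {"jaw":1,"tx":0,"ty":0,"tz":0.004,"ax":0,"ay":0,"az":0}
    - {"jaw":1,"tx":0,"ty":0,"tz":0.001,"ax":0,"ay":0,"az":0}
  newtons: 10

```text
time: 15.28
position: [455.3, 51.8, 189.9]
tcp_rot: [0.707, 0.707, -0.0, -0.0]
ft_force: [0.1, -0.5, 1.1]
finger_gap: 0.007
grip_force: 0.6
```

Call:
apply_moves:
  increments:
    - {"jaw":1,"tx":0,"ty":0,"tz":0.001,"ax":0,"ay":0,"az":0}
    - {"jaw":1,"tx":0,"ty":0,"tz":0.001,"ax":0,"ay":0,"az":0}
    - {"jaw":1,"tx":0,"ty":0,"tz":0,"ax":0,"ay":0,"az":0}
  newtons: 10

```text
time: 15.65
position: [455.4, 51.9, 189.2]
tcp_rot: [0.707, 0.707, 0.0, 0.0]
ft_force: [-5.5, -0.7, 14.0]
finger_gap: 0.007
grip_force: 6.7
```

Call:
apply_moves:
  increments:
    - {"jaw":1,"tx":0,"ty":0,"tz":0.001,"ax":0,"ay":0,"az":0}
    - {"jaw":1,"tx":0,"ty":0,"tz":0.001,"ax":0,"ay":0,"az":0}
    - {"jaw":1,"tx":0,"ty":0,"tz":0,"ax":0,"ay":0,"az":0}
  newtons: 10

```text
time: 16.02
position: [455.6, 51.9, 188.9]
tcp_rot: [0.707, 0.707, 0.0, 0.0]
ft_force: [-15.3, -3.7, 39.8]
finger_gap: 0.005
grip_force: 20.3
```

At 40 N the tip stands at z 170, which is the shut lid's top, so the lid is shut on its stop. Lift, and go round to the outer side of the lever.

Call:
apply_moves:
  increments:
    - {"jaw":1,"tx":0,"ty":0,"tz":-0.02,"ax":0,"ay":0,"az":0}
    - {"jaw":1,"tx":0,"ty":0,"tz":-0.05,"ax":0,"ay":0,"az":0}
    - {"jaw":1,"tx":-0.01,"ty":0,"tz":-0.06,"ax":0,"ay":0,"az":0}
    - {"jaw":1,"tx":-0.05,"ty":0,"tz":0,"ax":0,"ay":0,"az":0}
    - {"jaw":1,"tx":-0.06,"ty":0,"tz":0,"ax":0,"ay":0,"az":0}
    - {"jaw":1,"tx":-0.058,"ty":0,"tz":0,"ax":0,"ay":0,"az":0}
    - {"jaw":1,"tx":0,"ty":0.03,"tz":0,"ax":0,"ay":0,"az":0}
    - {"jaw":1,"tx":0,"ty":0.05,"tz":0,"ax":0,"ay":0,"az":0}
    - {"jaw":1,"tx":0,"ty":0.05,"tz":0,"ax":0,"ay":0,"az":0}
    - {"jaw":1,"tx":0,"ty":0.026,"tz":0.018,"ax":0,"ay":0,"az":0}
    - {"jaw":1,"tx":0,"ty":0,"tz":0,"ax":0,"ay":0,"az":0}
  newtons: 10

```text
time: 17.4
position: [580.4, -90.2, 275.2]
tcp_rot: [0.707, 0.707, -0.001, -0.001]
ft_force: [-1.1, 0.7, -1.0]
finger_gap: 0.006
grip_force: 0.0
```

```bash
python3 - <<'E'
from h import *
s=sensors.sense();print(s["position"].round(1),s["ft_force"].round(1),s["time"])
f=[]
for n,b in(("scene",(280,110,160,120)),("side",(260,80,160,120))):
    im=vision.read_camera(n)[:,:,::-1].copy();cv2.imwrite(f"pics/{n}7.png",im);f.append(panel(im,*b))
cv2.imwrite("pics/c8.png",np.hstack(f))
E
```

```text
[580.4 -90.2 275.2] [-1.1  0.7 -1. ] 17.4
```

View pics/c8.png

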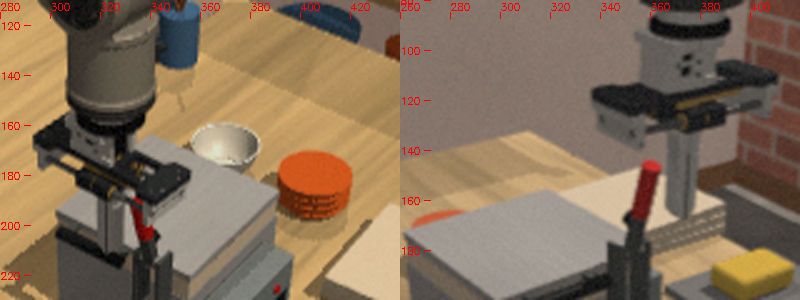

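The lid is flat and shut, the lever is up, and the fingers stand on its outer (-y) side. Now swing the lever over.

Call:
apply_moves:
  increments:
    - {"jaw":1,"tx":0.025,"ty":0,"tz":-0.001,"ax":0,"ay":0,"az":0}
    - {"jaw":1,"tx":0.025,"ty":0,"tz":-0.002,"ax":0,"ay":0,"az":0}
    - {"jaw":1,"tx":0.027,"ty":0,"tz":-0.007,"ax":0,"ay":0,"az":0}
    - {"jaw":1,"tx":0.018,"ty":0,"tz":-0.001,"ax":0,"ay":0,"az":0}
    - {"jaw":1,"tx":0.02,"ty":0,"tz":0.0025,"ax":0,"ay":0,"az":0}
    - {"jaw":1,"tx":0.019,"ty":0,"tz":0.007,"ax":0,"ay":0,"az":0}
    - {"jaw":1,"tx":0.0175,"ty":0,"tz":0.01,"ax":0,"ay":0,"az":0}
    - {"jaw":1,"tx":0.015,"ty":0,"tz":0.0135,"ax":0,"ay":0,"az":0}
    - {"jaw":1,"tx":0.012,"ty":0,"tz":0.016,"ax":0,"ay":0,"az":0}
    - {"jaw":1,"tx":0.0085,"ty":0,"tz":0.018,"ax":0,"ay":0,"az":0}
    - {"jaw":1,"tx":0.005,"ty":0,"tz":0.018,"ax":0,"ay":0,"az":0}
    - {"jaw":1,"tx":0,"ty":0,"tz":0,"ax":0,"ay":0,"az":0}
  newtons: 10

```text
time: 19.0
position: [579.9, 63.2, 216.0]
tcp_rot: [0.707, 0.707, -0.0, -0.0]
ft_force: [-0.1, 0.1, 1.0]
finger_gap: 0.006
grip_force: 0.0
```

Call:
apply_moves:
  increments:
    - {"jaw":1,"tx":0,"ty":0,"tz":0.001,"ax":0,"ay":0,"az":0}
    - {"jaw":1,"tx":0,"ty":0,"tz":0.001,"ax":0,"ay":0,"az":0}
    - {"jaw":1,"tx":0,"ty":0,"tz":0,"ax":0,"ay":0,"az":0}
  newtons: 10

```text
time: 19.38
position: [580.2, 62.9, 215.8]
tcp_rot: [0.707, 0.707, 0.0, -0.0]
ft_force: [0.2, 0.5, -0.3]
finger_gap: 0.003
grip_force: 0.0
```

Call:
apply_moves:
  increments:
    - {"jaw":1,"tx":0,"ty":0,"tz":0.0015,"ax":0,"ay":0,"az":0}
    - {"jaw":1,"tx":0,"ty":0,"tz":0.001,"ax":0,"ay":0,"az":0}
    - {"jaw":1,"tx":0,"ty":0,"tz":0,"ax":0,"ay":0,"az":0}
  newtons: 10

```text
time: 19.75
position: [580.4, 63.0, 214.5]
tcp_rot: [0.707, 0.707, 0.0, 0.0]
ft_force: [-3.3, -0.4, 10.5]
finger_gap: 0.005
grip_force: 4.8
```

Call:
apply_moves:
  increments:
    - {"jaw":1,"tx":0,"ty":0,"tz":0.001,"ax":0,"ay":0,"az":0}
    - {"jaw":1,"tx":0,"ty":0,"tz":0,"ax":0,"ay":0,"az":0}
  newtons: 10

```text
time: 20.0
position: [580.5, 63.0, 214.3]
tcp_rot: [0.707, 0.707, 0.001, 0.0]
ft_force: [-5.4, -1.7, 17.5]
finger_gap: 0.003
grip_force: 7.8
```

The lever bottoms out with the tip at z 195.5, against 196 for the flat grip's top. Back off and check.

Call:
apply_moves:
  increments:
    - {"jaw":1,"tx":0,"ty":0,"tz":-0.02,"ax":0,"ay":0,"az":0}
    - {"jaw":1,"tx":0,"ty":0,"tz":-0.05,"ax":0,"ay":0,"az":0}
    - {"jaw":1,"tx":0,"ty":0,"tz":-0.06,"ax":0,"ay":0,"az":0}
    - {"jaw":1,"tx":0,"ty":0,"tz":-0.06,"ax":0,"ay":0,"az":0}
    - {"jaw":1,"tx":0,"ty":0,"tz":0,"ax":0,"ay":0,"az":0}
    - {"jaw":1,"tx":0,"ty":0,"tz":0,"ax":0,"ay":0,"az":0}
  newtons: 10

```text
time: 20.75
position: [579.9, 63.0, 364.6]
tcp_rot: [0.707, 0.707, -0.0, -0.0]
ft_force: [0.4, 0.9, -0.1]
finger_gap: 0.004
grip_force: 0.0
```

```bash
python3 - <<'E'
from h import *
s=sensors.sense();print(s["position"].round(1),s["ft_force"].round(1),s["time"])
c=[]
for n,m in(("scene",S),("side",D)):
    im=vision.read_camera(n)[:,:,::-1].copy(); cv2.imwrite(f"pics/{n}8.png",im)
    b,g,r_=[im[...,i].astype(int) for i in range(3)]
    k=((r_>80)&(g<r_*.3)&(b<r_*.4)).astype(np.uint8)
    u,v=proj(m,np.array([573,75,185.])).astype(int); z=np.zeros_like(k); z[v-25:v+25,u-25:u+25]=1; k*=z
    M=cv2.moments(k,True); c.append((m,(M["m10"]/M["m00"],M["m01"]/M["m00"]))); print(n,(u,v),c[-1][1],M["m00"],cv2.boundingRect(k))
print(tri(*c))
E
```

```text
[579.9  63.  364.6] [ 0.4  0.9 -0.1] 20.75
scene (np.int64(355), np.int64(199)) (355.73333333333335, 198.94444444444446) 90.0 (349, 193, 14, 14)
side (np.int64(332), np.int64(169)) (333.41818181818184, 168.70909090909092) 55.0 (327, 165, 14, 9)
(array([574.22075913,  73.7667698 , 188.51471799]), [0.2, 0.2])
```

The grip triangulates to (574,74,188), so the lever is flat on the lid. The robot is clear, so I'm handing in.

```bash
python3 -c "
from bench import r
print(r.finish_job())"
```

```text
the job is handed in; nothing more can be done
None
```

The job is handed in, with no score returned: the cup was set down about 2 mm off the shelf centre, the lid was pressed shut onto its stop, the lever measured flat on the lid, and no other pottery was knowingly touched.

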